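# Lever open the purple pipette-tip box

### The arm

A 6-joint arm with a two-finger parallel gripper is mounted at the origin on the work surface. World frame = base frame: x ahead of the robot, y to its left, z up, the work surface at z = 0. Lengths are in m, angles in rad, forces in N, time in s.
With the tool pointing down it reaches from about 0.4 to 0.825 m from the base axis. Payload 7 kg.
Tool frame: the origin (TCP) lies midway between the tips of the shut fingers; the grasp point (between the pads) lies 19 mm behind it; z points along the fingers, y is the line along which they close (so a half turn about z gives the same grasp; the last joint's range is limited). The gripper opens to 88 mm and grips with 3 to 60 N. Pads are 19 mm wide; open, the fingers measure 130 mm over their backs; the gripper's body (78 mm by 193 mm) begins 47 mm behind the grasp point.
Start: joints at [-0.963, 0.359, 0.012, 0, -1.224, -0.288], TCP at [0.212, -0.641, 0.227] pointing down, gripper open.
Joint ranges: [-3.07, 3.07], [-1.43, 2.12], [-1.02, 1.25], [-3.03, 1.67], [-3.05, -0], [-3.03, 3.03]. Speed limits (rad/s): [2.39, 2.39, 3.01, 3.14, 3.14, 3.14].

### API

Orientations are given as [roll, pitch, yaw] about the fixed x, y, z axes, in that order (R = Rz(yaw) Ry(pitch) Rx(roll)).
In Python, from station import telemetry, eyes, ticket, recognise, trace gives the robot as it stands. The module is installed in compiled form; this text tells all that it offers.
- The arm moves only by the tool servo_tool, never from a script. Its argument "series" is a list that holds one entry, the list of rows, each a list of 4 numbers: the shift along the tool's x, y, z in mm, then the turn about the tool's z in rad. In form: [[[x, y, z, roll], ...]]. A call has exactly 10 rows; each row shifts and turns the commanded pose from where the row before left it, along the tool's axes as they then stand; what a row does not reach is not made up. A row lasts 1/12 s, in which the tool goes at most 41.7 mm and 7.16 degrees, less where a joint would pass 70% of its speed; a pose out of reach is approached as far as the arm can. A call is refused whole if a number of a shift passes 41.7 or a number of a turn 0.125, either way. A call with a gripper value outside its range is refused whole. "claw" is the gripper's target within -1 to 1 (shut at 1, half-way at 0, fully open at -1), set as the call begins (left out, the last holds). The fingers move at their own pace and stop on an object; "grip_force" is the grip in N (left out, the last holds). Time passes only in rows, so rows that do not move let the fingers close, or fill a call up. It gives the time, the measured TCP pose, the force, the opening and the grip force at its end, in the units of the state.
- telemetry.get_state(): the state, without advancing time (a new reading comes with each control period).
- eyes.grab_frame(name): name is "side" or "top"; returns the picture (480x640x3 uint8, red, green, blue); there is no depth.
- eyes.calibration(name): a dict with "mtx" (3x3 intrinsics, pixels), "k1" (the pictures are not rectified: a ray, as slopes to the right and down, at radius r is drawn at 1 + k1 r^2 times it, then the intrinsics apply), "rvec" (rotation vector, rad) and "tvec" (3), from world to camera coordinates, as OpenCV has them. Camera axes: x right, y down, z forward; pixel columns grow to the right and rows downward; lengths in m; the calibration is good to about 2 mm. A picture is of the moment at which its call begins. calibration takes no time and is no camera call.
- ticket.job_done(): hands the job in; it is judged then, once.
Trained networks look in the newest picture that a camera, given by its name, has taken for a name from the list of things; names that differ only in an ending like _2 or _b are one class to them, and where a whole thing is asked for, a point or a joint stands for the part that bears it (a point fixed in the world has none). Each returns a list of dicts, best first, with "conf" (0 to 1); they miss things now and then, are a little off and sometimes report something else, mostly with a low value. They report only what shows in the picture. A call takes as long as a camera call. They do not tell look-alikes from the thing itself.
- recognise(camera, name): "position" ([x, y, z] in m, in world coordinates, good to about 4 mm: the middle of the surface that is visible of it).
- trace(camera, name): "mask" (480x640 bool, what is visible of it).
The state is a dict: "t": time; "q": joint angles; "qd": joint speeds; "joint_efforts": joint torques, N m; "eef_pos": TCP position; "ee_rot": TCP orientation; "force": force on the tool from outside, world axes, zero at the start; "moment": the same for the moment, N m; "width": finger opening in m; "gripper_force": force on a finger pad.
Only numpy, scipy, OpenCV 4.12 (cv2) and the standard library are available. Lean on these libraries where they do the work, as an engineer would, in place of code of your own. Each camera call takes 0.05 s, during which the arm holds its last target. There are 200 camera calls.

### The job

Pick up the orange-handled flat-blade opener from the blue mat, slip its blade under the front lip of the purple tip box's lid and lever the lid open until it stands about upright or further back. Then lay the opener back on the blue mat. Touch the lid only with the opener, never with the gripper or arm, and leave the green box shut.

Things in the scene. Friction and masses are not known exactly. Their poses are not given: they have to be found in the camera images.
- opener_grip (a point): Centre of the orange handle of the loose opener (90 g) lying on the blue mat; 18 mm above its flat underside. Handle 90 long (x), 24 wide (y), 36 high (z); grasp across the 24 mm from above. x points to the blade, z up. Grey steel blade: level, 2.5 thick, 24 wide, juts 55 from the handle's front at half its height.
- opener_tip (a point): Middle of the opener's blade edge, 100 mm ahead (+x) of opener_grip, at the same height; same axes.
- purple_box: White tip box with a purple lid, fixed on the bench. Origin: centre of its underside, x from front to hinged back, z up. 85 deep (x), 125 wide (y), 60 high; in front a purple foot, 36 high, juts 10 mm from the front face. Lid 6 thick (11 in the middle), hinged at x = +42.5, z = 60.5. Its front lip, 80 wide, 6 thick, juts 20 mm; 24 mm high gap between lip and foot.
- purple_lip (a point): Middle of the lower front edge of the purple lid's lip, 105.5 mm from the hinge line; when shut at x = -63, y = 0, z = 60.5 mm in the box's frame, with the box's axes. Moves with the lid.
- purple_lid (a joint): Opening angle of the purple lid: 0 shut, 1.57 upright, 1.9 stop, leaning back. Lid 60 g; a stiff hinge holds it at any angle; about 1 N up at the lip opens it.
- green_lid (a joint): Opening angle of the lid of the green-lidded box, of the same shape, fixed on the other side of the mat: 0 shut. To be left shut.
- mat: Flat blue mat, fixed on the bench, 190 (x) by 110 (y), 4 mm thick; origin at the centre of its underside, x along its length, z up.
There are look-alikes about, which are no part of the job. Of the things that look like the part that bears opener_grip, the larger one is meant.

How it is judged:
By the outcome, as a careful person would: the job done as asked, in the order asked, and still so for the second after the job is handed in, with the robot touching nothing.
It also fails if it takes over 48 s, if anything falls off the work surface, if the arm or the gripper's body presses on something with over 40 N, if the wrist force passes 120 N, or if a joint passes its speed limit or range.

## Working session

There is one attempt and no reset: what is moved stays moved. The work goes in short steps, Python scripts to look and compute and a tool call to move; the robot and the scene stay as the last step left them, time stands still between calls to the robot, and variables do not carry over. Pictures are saved under pics/ and viewed, at most 10 in all, crops included, and the job is handed in when it is done.

Besides the shell and the picture viewer there is one more tool, called by a JSON object that holds its "fn" and its "kwargs", one argument or row to a line. servo_tool: Moves the arm, as the interface text tells. Its arguments: {"type":"object","properties":{"series":{"type":"array"},"claw":{"type":"number"},"grip_force":{"type":"number"}},"required":["series"]}

```bash
mkdir -p pics
python3 - <<'E'
from station import telemetry, eyes, ticket, recognise, trace
import cv2
for c in ("top","side"):
    im=eyes.grab_frame(c); cv2.imwrite(f"pics/{c}0.png",im[:,:,::-1])
    for n in ("opener_grip","opener_tip","purple_box","purple_lip","mat","green_lid"):
        print(c,n,[(round(d['conf'],2),[round(float(v),4) for v in d['position']]) for d in recognise(c,n)])
print(telemetry.get_state())
for c in ("top","side"):print(eyes.calibration(c))
E
```

```text
top opener_grip [(0.56, [0.6314, -0.2398, 0.0697])]
top opener_tip [(0.81, [0.4934, -0.1721, 0.0238]), (0.78, [0.4822, -0.0224, 0.0384])]
top purple_box [(0.83, [0.632, -0.2428, 0.0684])]
top purple_lip [(0.93, [0.637, -0.2469, 0.0686])]
top mat [(0.9, [0.4917, -0.0157, 0.0048])]
top green_lid [(0.68, [0.6075, 0.2543, 0.0713])]
side opener_grip [(0.96, [0.4712, -0.0256, 0.0251]), (0.83, [0.4788, -0.1709, 0.0179])]
side opener_tip [(0.74, [0.4698, -0.0212, 0.0262]), (0.68, [0.4789, -0.1783, 0.0124])]
side purple_box [(0.7, [0.6204, -0.2034, 0.0499])]
side purple_lip [(0.97, [0.6322, -0.2387, 0.0671])]
side mat [(0.62, [0.4719, 0.0004, 0.0075])]
side green_lid [(0.84, [0.603, 0.2665, 0.071])]
{'t': 0.7, 'q': array([-9.62935800e-01,  3.58562809e-01,  1.18633663e-02, -1.42117205e-05,
       -1.22410198e+00, -2.88090182e-01]), 'qd': array([ 2.03725475e-04,  6.41911841e-05,  1.46311686e-03, -3.14029947e-04,
        6.88065277e-04,  3.36001599e-04]), 'joint_efforts': array([-1.78230134e-04, -5.82168067e+01,  2.93246108e+01,  7.00146228e+00,
        1.25104943e-02, -2.35749263e-05]), 'eef_po
[... 187 characters left out ...]
: array([ 0.02870713, -0.00900848, -0.02993227]), 'gripper_force': 0.0, 'width': 0.08802238451416548}
{'mtx': array([[434.71381409,   0.        , 318.58478034],
       [  0.        , 434.71381409, 243.784466  ],
       [  0.        ,   0.        ,   1.        ]]), 'k1': -0.07987949559693781, 'rvec': array([ 2.00687092, -2.20820629,  0.23721843]), 'tvec': array([0.0515847 , 0.58834194, 0.59749939])}
{'mtx': array([[496.7907001 ,   0.        , 322.39465757],
       [  0.        , 496.7907001 , 232.62961385],
       [  0.        ,   0.        ,   1.        ]]), 'k1': 0.01752305141178805, 'rvec': array([ 0.94187934, -2.18948002,  1.32200986]), 'tvec': array([0.40430624, 0.28778295, 0.39772558])}
```

View pics/top0.png

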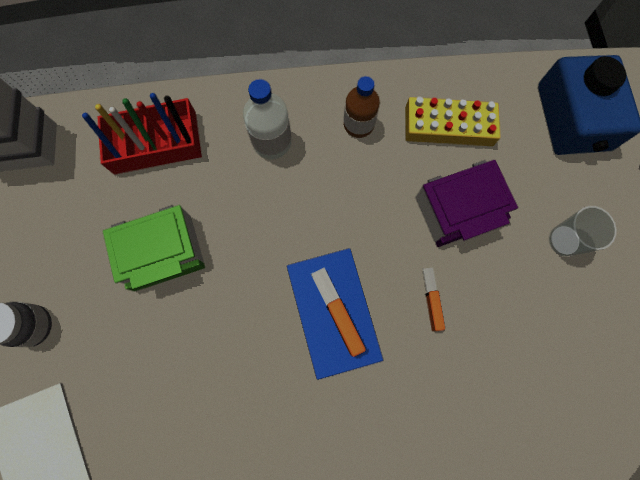

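View pics/side0.png

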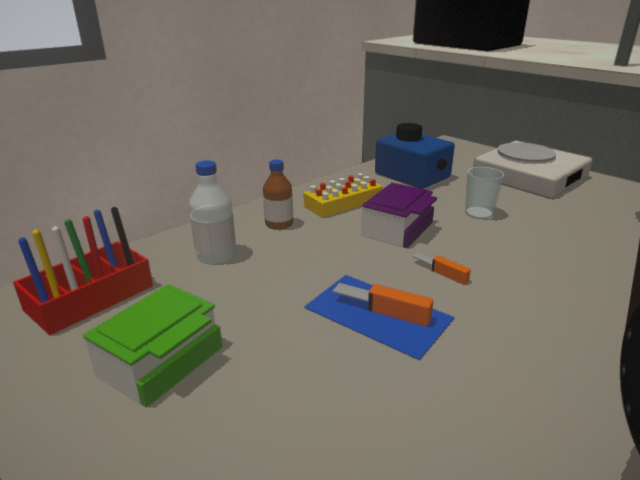

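The top view shows the big opener on the mat: handle from (355,352) to (333,300), blade tip at (320,271). The purple box is at (470,200) with its lip facing the robot, and the small look-alike opener is at (435,300). The side view agrees. Next I'll fit poses using colour silhouettes in both cameras.

```bash
cat > fit.py <<'E'
import numpy as np, cv2
from scipy.optimize import minimize
from station import eyes
CAL={c:eyes.calibration(c) for c in ("top","side")}
def proj(c,P):
    k=CAL[c]; R=cv2.Rodrigues(k['rvec'])[0]; Q=np.atleast_2d(P)@R.T+k['tvec']
    s=Q[:,:2]/Q[:,2:]; s=s*(1+k['k1']*(s**2).sum(1,keepdims=True))
    return s*[k['mtx'][0,0],k['mtx'][1,1]]+k['mtx'][:2,2]
def cub(x0,x1,y0,y1,z0,z1): return np.array([[x,y,z] for x in(x0,x1) for y in(y0,y1) for z in(z0,z1)])/1000
def pose(P,p,z=0):
    c,s=np.cos(p[2]),np.sin(p[2]); return P@np.array([[c,s,0],[-s,c,0],[0,0,1]])+[p[0],p[1],z]
def render(c,parts,p,z=0,S=4):
    m=np.zeros((480,640),np.uint8)
    for P,v in parts:
        h=cv2.convexHull(np.round(proj(c,pose(P,p,z))*16).astype(np.int32)); cv2.fillConvexPoly(m,h,v,cv2.LINE_AA,4)
    return m/255.
def fit(parts,masks,p0,z=0):
    f=lambda u: sum(np.abs(render(c,parts,np.array(u)*[.01,.01,.1],z)-m).sum()/m.sum() for c,m in masks.items())
    u=np.array(p0)/[.01,.01,.1]
    for _ in range(3):
        r=minimize(f,u,method='Nelder-Mead',options=dict(initial_simplex=np.vstack([u,u+np.eye(3)]),xatol=1e-3)); u=r.x
    return u*[.01,.01,.1],r.fun
def blob(c,im,h0,h1,near,smin=120,vmin=30):
    hsv=cv2.cvtColor(im,cv2.COLOR_RGB2HSV); m=cv2.inRange(hsv,(h0,smin,vmin),(h1,255,255))
    n,l,st,ce=cv2.connectedComponentsWithStats(m)
    q=proj(c,near)[0]; i=1+min((i for i in range(n-1) if st[i+1,4]>100),key=lambda i:np.hypot(*(ce[i+1]-q)))
    return (l==i).astype(float)
HANDLE=[(cub(-45,45,-12,12,-18,18),255)]
MAT=[(cub(-95,95,-55,55,0,4),255)]
BOX=[(cub(-52.5,-42.5,-62.5,62.5,0,36),255),(cub(-42.5,42.5,-62.5,62.5,0,60),0),(cub(-42.5,42.5,-62.5,62.5,60.5,66.5),255),(cub(-63,-42.5,-40,40,60.5,66.5),255)]
E
python3 - <<'E'
from fit import *
im={c:cv2.imread(f"pics/{c}0.png")[:,:,::-1].copy() for c in CAL}
for nm,parts,h,near,p0,z in (("handle",HANDLE,(3,18),[.46,-.03,.03],(.46,-.03,.4),.022),("box",BOX,(135,160),[.63,-.24,.06],(.63,-.24,.3),0),("mat",MAT,(105,125),[.49,-.015,.004],(.49,-.015,.3),0)):
    ms={c:blob(c,im[c],*h,near) for c in im}
    for sel in (("top","side"),("top",),("side",)):
        p,e=fit(parts,{c:ms[c] for c in sel},p0,z); print(nm,sel,p.round(4),round(e,3),[int(ms[c].sum()) for c in sel])
    if nm!="mat":
        p,e=fit(parts,ms,p0,z)
        for c in im:
            k=[(render(c,parts,p,z)>.5).astype(np.uint8)]
            cs,_=cv2.findContours(k[0],0,2); cv2.drawContours(im[c],cs,-1,(0,255,255),1)
o=np.hstack([cv2.resize(im["top"][140:380,280:540],None,fx=1.5,fy=1.5),cv2.resize(im["side"][150:390,300:560],None,fx=1.5,fy=1.5)])
cv2.imwrite("pics/fit.png",o[:,:,::-1])
E
```

```text
handle ('top', 'side') [ 0.4642 -0.0339  0.3783] 0.477 [915, 1690]
handle ('top',) [ 0.4638 -0.0336  0.3674] 0.206 [915]
handle ('side',) [ 0.4688 -0.0363  0.338 ] 0.25 [1690]
box ('top', 'side') [ 0.6462 -0.2496  0.2895] 0.488 [4880, 1544]
box ('top',) [ 0.6464 -0.2491  0.2431] 0.086 [4880]
box ('side',) [ 0.6491 -0.2519  0.3762] 0.371 [1544]
mat ('top', 'side') [ 0.491  -0.02    0.1719] 0.946 [6327, 4052]
mat ('top',) [ 0.4901 -0.0194  0.1807] 0.316 [6327]
mat ('side',) [ 0.4934 -0.0204  0.1734] 0.617 [4052]
```

View pics/fit.png

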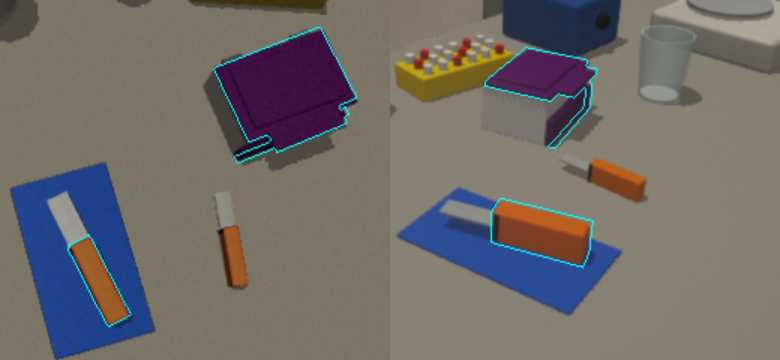

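Overlay: the handle outline at (100,280) and the box outline at (285,90) fit well. However, the side box mask left out the foot, and the handle masks left out its dark front band. I'll refine both.

Run:
```python
from fit import *
im={c:cv2.imread(f"pics/{c}0.png")[:,:,::-1].copy() for c in CAL}
def win(m,c,near,r=80):
    q=proj(c,near)[0]; w=np.zeros_like(m); cv2.circle(w,tuple(int(v) for v in q),r,1.,-1); return m*w
hs={c:cv2.cvtColor(im[c],cv2.COLOR_RGB2HSV) for c in im}
mb={c:win(cv2.inRange(hs[c],(130,100,12),(165,255,255))/255.,c,[.63,-.24,.06]) for c in im}
for sel in (("top","side"),("top",),("side",)): p,e=fit(BOX,{c:mb[c] for c in sel},(.646,-.25,.27)); print("box",sel,p.round(4),round(e,3))
# handle + blade on mat: everything not blue inside the mat's hull
TOOL=HANDLE+[(cub(45,100,-12,12,-1.25,1.25),255)]
mt={}
for c in im:
    bl=cv2.inRange(hs[c],(105,120,30),(125,255,255)); n,l,st,ce=cv2.connectedComponentsWithStats(bl)
    q=proj(c,[.49,-.02,.004])[0]; i=min((i for i in range(1,n) if st[i,4]>1500),key=lambda i:np.hypot(*(ce[i]-q)))
    pts=np.argwhere(l==i)[:,::-1].astype(np.int32); h=np.zeros((480,640),np.uint8); cv2.fillConvexPoly(h,cv2.convexHull(pts),1)
    h=cv2.erode(h,np.ones((3,3))) 
    o=blob(c,im[c],3,18,[.46,-.03,.03])
    t=cv2.morphologyEx((((h>0)&(bl==0)&(hs[c][...,2]>20))|(o>0)).astype(np.uint8),cv2.MORPH_OPEN,np.ones((3,3)))
    mt[c]=t.astype(float); 
    m=(h>0)|(o>0); p,e=fit(MAT,{c:(cv2.dilate(h,np.ones((3,3)))>0).astype(float)},(.491,-.02,.2)); print("mat",c,p.round(4),round(e,3))
for sel in (("top","side"),("top",),("side",)): p,e=fit(TOOL,{c:mt[c] for c in sel},(.464,-.034,.37),.022); print("tool",sel,p.round(4),round(e,3))
```

```text
box ('top', 'side') [ 0.6474 -0.2488  0.2831] 0.428
box ('top',) [ 0.6463 -0.2492  0.2412] 0.067
box ('side',) [ 0.6486 -0.2492  0.347 ] 0.315
mat top [ 0.4899 -0.0191  0.1773] 0.029
mat side [ 0.4926 -0.0201  0.1726] 0.07
tool ('top', 'side') [ 0.4646 -0.0341  0.3648] 0.229
tool ('top',) [ 0.4638 -0.0343  0.3611] 0.084
tool ('side',) [ 0.4654 -0.0338  0.3795] 0.136
```

{"fn": "servo_tool", "kwargs": {
  "series": [
    [[0,0,0,-0.045],[-12,12,2,0],[-22,24,4,0],[-22,24,4,0],[-22,24,4,0],[-22,24,4,0],[-22,24,4,0],[-22,24,4,0],[-22,24,4,0],[-22,24,4,0]]
  ],
  "claw": -1
}}

```text
t: 1.53
eef_pos: [0.3153, -0.3817, 0.1926]
ee_rot: [-3.141, 0.0, -2.777]
force: [1.8, 0.1, -0.3]
width: 0.0874
gripper_force: 0.0
```

{"fn": "servo_tool", "kwargs": {
  "series": [
    [[-22,24,4,0],[-22,24,4,0],[-22,24,4,0],[-22,24,4,0],[-22,24,4,0],[-22,24,4,0],[-22,24,4,0],[-22,24,4,0],[-22,24,4,0],[0,0,0,0]]
  ]
}}

```text
t: 2.37
eef_pos: [0.4248, -0.1071, 0.1565]
ee_rot: [-3.141, 0.001, -2.773]
force: [0.8, 0.6, 0.1]
width: 0.0874
gripper_force: 0.0
```

```bash
cat >> fit.py <<'E'
def delta(tx,ty,tz,yaw):
    from station import telemetry
    s=telemetry.get_state(); p=s['eef_pos']; y=s['ee_rot'][2]; d=np.array([tx,ty,tz])-p
    c,n=np.cos(yaw),np.sin(yaw)
    print("t",round(s['t'],2),"pos",p.round(4),"rot",s['ee_rot'].round(4),"F",s['force'].round(1),"w",round(s['width'],4),"q",s['q'].round(2))
    print("turn first",round(y-yaw,4),"then tool mm",(1000*np.array([d[0]*c+d[1]*n,d[0]*n-d[1]*c,-d[2]])).round(1))
E
python3 -c "
from fit import *
delta(.4534,-.0383,.1,.365-np.pi)"
```

```text
t 2.37 pos [ 0.4248 -0.1071  0.1565] rot [-3.1415e+00  1.4000e-03 -2.7733e+00] F [0.8 0.6 0.1] w 0.0874 q [ 0.21  0.02 -0.59 -0.   -0.96 -1.41]
turn first 0.0033 then tool mm [-51.2  54.   56.5]
```

{"fn": "servo_tool", "kwargs": {
  "series": [
    [[-17,18,10,0.003],[-17,18,20,0],[-17,18,20,0],[0,0,20,0],[0,0,16,0],[0,0,10,0],[0,0,0,0],[0,0,0,0],[0,0,0,0],[0,0,0,0]]
  ]
}}

```text
t: 3.2
eef_pos: [0.4521, -0.0421, 0.0615]
ee_rot: [-3.141, 0.002, -2.78]
force: [-0.5, 0.3, 1.0]
width: 0.0875
gripper_force: 0.0
```

```bash
python3 -c "
from fit import *
im=eyes.grab_frame('side');cv2.imwrite('pics/s1.png',im[200:440,260:580,::-1].repeat(2,0).repeat(2,1))
delta(.4534,-.0383,.007,.365-np.pi)"
```

```text
t 3.25 pos [ 0.4521 -0.0421  0.0615] rot [-3.1415e+00  1.9000e-03 -2.7800e+00] F [-0.  -0.2  1.1] w 0.0877 q [ 0.34  0.18 -0.68  0.   -0.71 -1.55]
turn first -0.0034 then tool mm [-2.5  3.1 54.5]
```

View pics/s1.png

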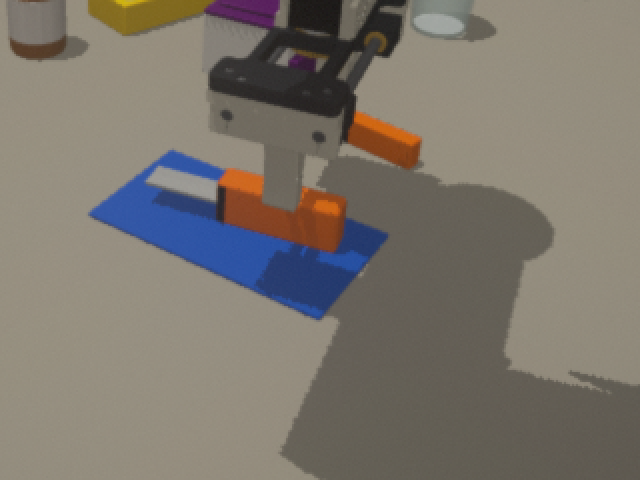

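The fingers (near one at crop (283,180)) straddle the handle just behind its centre, so I'll descend and grip.

{"fn": "servo_tool", "kwargs": {
  "series": [
    [[-2.5,3,10,-0.003],[0,0,18,0],[0,0,16,0],[0,0,10,0],[0,0,0,0],[0,0,0,0],[0,0,0,0],[0,0,0,0],[0,0,0,0],[0,0,0,0]]
  ]
}}

```text
t: 4.08
eef_pos: [0.4531, -0.0383, 0.0072]
ee_rot: [-3.142, 0.001, -2.777]
force: [0.1, 0.6, -0.2]
width: 0.0878
gripper_force: 0.0
```

{"fn": "servo_tool", "kwargs": {
  "series": [
    [[0,0,0,0],[0,0,0,0],[0,0,0,0],[0,0,0,0],[0,0,0,0],[0,0,0,0],[0,0,0,0],[0,0,0,0],[0,0,0,0],[0,0,0,0]]
  ],
  "claw": 1,
  "grip_force": 35
}}

```text
t: 4.92
eef_pos: [0.4527, -0.0384, 0.0065]
ee_rot: [3.142, 0.0, -2.777]
force: [0.3, 0.5, -0.5]
width: 0.0264
gripper_force: 0.0
```

{"fn": "servo_tool", "kwargs": {
  "series": [
    [[0,0,0,0],[0,0,0,0],[0,0,0,0],[0,0,0,0],[0,0,-5,0],[0,0,-15,0],[0,0,-20,0],[0,0,-20,0],[0,0,0,0],[0,0,0,0]]
  ]
}}

```text
t: 5.75
eef_pos: [0.4535, -0.0381, 0.0678]
ee_rot: [-3.142, 0.003, -2.777]
force: [-0.1, 0.4, -1.3]
width: 0.0239
gripper_force: 35.0
```

Run:
```python
from fit import *
from station import trace
im=eyes.grab_frame('side'); cv2.imwrite('pics/s2.png',im[:,:,::-1][140:400,200:600].repeat(2,0).repeat(2,1))
B=np.array([.647,-.249]); y=.25
# tip stand-off 25 mm before lip (box x=-88), blade height 48 ; tip = tcp + 112 along
u=np.array([np.cos(y),np.sin(y)])
g=B-u*(.088+.112); print("tcp goal",g)
delta(g[0],g[1],.048-.015,y-np.pi)
```

```text
tcp goal [ 0.45321752 -0.29848079]
t 5.8 pos [ 0.4527 -0.0383  0.0669] rot [ 3.1414e+00  1.1000e-03 -2.7770e+00] F [-0.6  0.4 -0.8] w 0.024 q [ 0.35  0.17 -0.67 -0.   -0.73 -1.56]
turn first 0.1146 then tool mm [  63.9 -252.2   33.9]
```

View pics/s2.png

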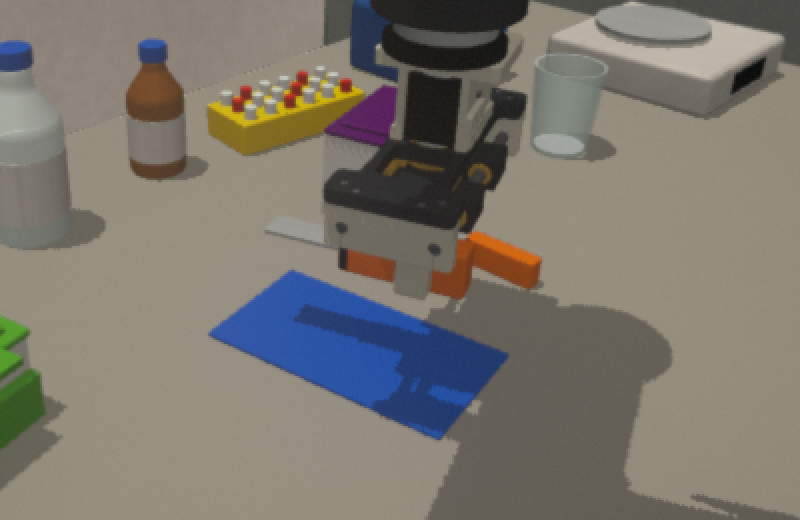

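The opener is held level, with the blade at crop (300,232). Now I'll raise, turn and move sideways in front of the purple box, staying above the small opener.

{"fn": "servo_tool", "kwargs": {
  "series": [
    [[0,0,-20,0.06],[0,0,-20,0.055],[4,-18,0,0],[7,-28,0,0],[8,-32,0,0],[8,-32,0,0],[8,-32,0,0],[8,-32,0,0],[8,-32,0,0],[8,-26,0,0]]
  ]
}}

```text
t: 6.63
eef_pos: [0.4521, -0.2797, 0.1053]
ee_rot: [3.141, -0.002, -2.892]
force: [0.8, 0.1, -0.4]
width: 0.0236
gripper_force: 35.0
```

{"fn": "servo_tool", "kwargs": {
  "series": [
    [[5,-20,0,0],[0,0,10,0],[0,0,10,0],[0,0,0,0],[0,0,0,0],[0,0,0,0],[0,0,0,0],[0,0,0,0],[0,0,0,0],[0,0,0,0]]
  ]
}}

```text
t: 7.47
eef_pos: [0.4533, -0.2982, 0.0869]
ee_rot: [-3.141, 0.001, -2.891]
force: [-0.6, 0.2, -1.4]
width: 0.0239
gripper_force: 35.0
```

Run:
```python
from fit import *
a=eyes.grab_frame('side'); b=eyes.grab_frame('top')
cv2.imwrite('pics/t3.png',np.hstack([cv2.resize(b[150:360,360:560],None,fx=2,fy=2),cv2.resize(a[130:340,350:550],None,fx=2,fy=2)])[:,:,::-1])
cv2.imwrite('pics/top3.png',b[:,:,::-1]);cv2.imwrite('pics/side3.png',a[:,:,::-1])
delta(.4532,-.2985,.0325,.25-np.pi)
```

```text
t 7.57 pos [ 0.4532 -0.2983  0.0868] rot [-3.1414e+00  4.0000e-04 -2.8916e+00] F [ 0.  -1.1 -1. ] w 0.024 q [-0.22  0.28 -0.46  0.   -0.83 -1.1 ]
turn first 0.0 then tool mm [-0.  -0.2 54.3]
```

View pics/t3.png

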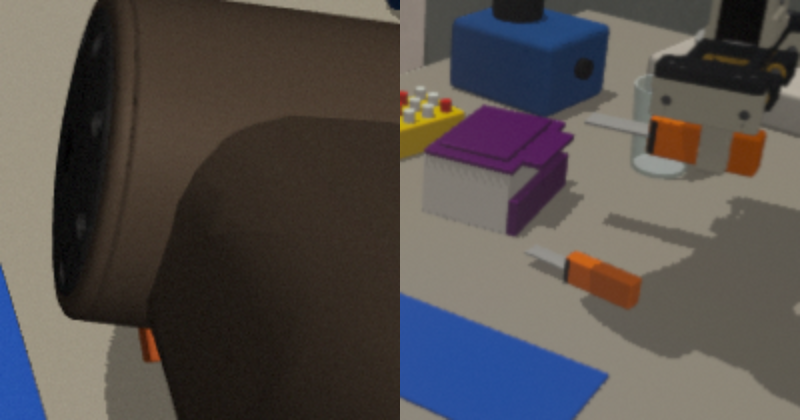

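The arm blocks the top view. In the side view the blade, edge near (587,120), is in front of and above the box. I'll descend to gap height while still 25 mm short of the lip, then check.

{"fn": "servo_tool", "kwargs": {
  "series": [
    [[0,0,8,0],[0,0,14,0],[0,0,16,0],[0,0,10,0],[0,0,6,0],[0,0,0,0],[0,0,0,0],[0,0,0,0],[0,0,0,0],[0,0,0,0]]
  ]
}}

```text
t: 8.4
eef_pos: [0.4535, -0.2985, 0.0332]
ee_rot: [-3.141, 0.001, -2.892]
force: [-0.4, 0.4, -0.1]
width: 0.0234
gripper_force: 35.0
```

Run:
```python
from fit import *
from station import telemetry
a=eyes.grab_frame('side')
delta(.4532,-.2985,.0325,.25-np.pi)
s=telemetry.get_state(); p=s['eef_pos']; y=s['ee_rot'][2]+np.pi
T=lambda X: pose(np.array(X)/1000,(p[0],p[1],y),p[2]+.0155)
big=a[130:290,390:550].repeat(4,0).repeat(4,1).copy()
def dot(P,col):
    for q in proj('side',P): cv2.circle(big,tuple(int(v) for v in (q-[390,130])*4),3,col,-1)
dot(T([[112,0,0],[112,12,0],[112,-12,0],[57,12,0]]),(0,255,0))
bx=lambda X: pose(np.array(X)/1000,(.647,-.249,.25))
dot(bx([[-63,40,60.5],[-63,-40,60.5],[-63,40,66.5],[-52.5,62.5,36],[-52.5,-62.5,36],[-52.5,62.5,0]]),(255,255,0))
cv2.imwrite('pics/s4.png',cv2.resize(big,(600,600))[:,:,::-1])
```

```text
t 8.45 pos [ 0.4534 -0.2985  0.0332] rot [-3.1410e+00  1.0000e-03 -2.8918e+00] F [-0.3  0.2 -0.3] w 0.0235 q [-0.22  0.35 -0.51  0.   -0.71 -1.1 ]
turn first -0.0002 then tool mm [0.2 0.1 0.7]
```

View pics/s4.png

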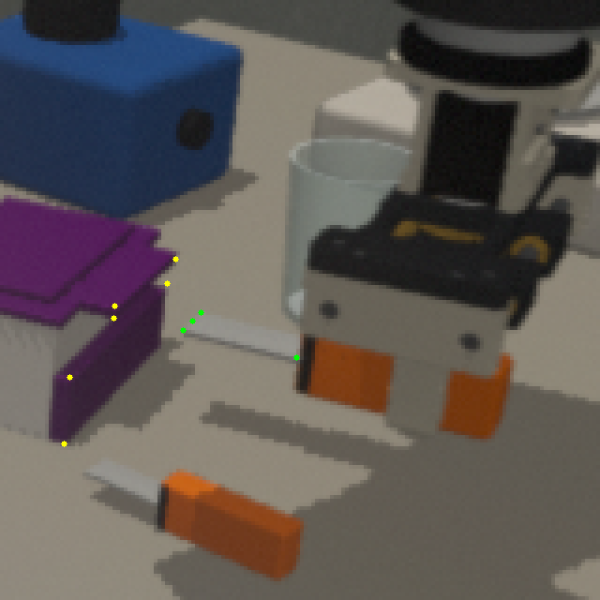

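Projected points match the picture: tip dots at (190,322) sit on the blade edge and the box dots sit on its corners. Inserting 40 mm puts the tip about 15 mm under the lip.

{"fn": "servo_tool", "kwargs": {
  "series": [
    [[-5,0,0,0],[-8,0,0,0],[-8,0,0,0],[-8,0,0,0],[-7,0,0,0],[-4,0,0,0],[0,0,0,0],[0,0,0,0],[0,0,0,0],[0,0,0,0]]
  ]
}}

```text
t: 9.28
eef_pos: [0.4913, -0.2885, 0.0325]
ee_rot: [3.141, -0.0, -2.892]
force: [-0.6, -0.3, -1.4]
width: 0.0238
gripper_force: 35.0
```

{"fn": "servo_tool", "kwargs": {
  "series": [
    [[0,0,-4,0],[0,0,-4,0],[0,0,-2.5,0],[0,0,-4,0],[0,0,-4,0],[-1.4,0,-8,0],[-2,0,-7.5,0],[-2,0,-7.5,0],[0,0,0,0],[0,0,0,0]]
  ]
}}

```text
t: 10.12
eef_pos: [0.4978, -0.2872, 0.0749]
ee_rot: [-3.141, 0.002, -2.892]
force: [-0.1, -0.2, -1.7]
width: 0.024
gripper_force: 35.0
```

Run:
```python
from fit import *
a=eyes.grab_frame('side')
cv2.imwrite('pics/s5.png',a[110:290,370:570].repeat(3,0).repeat(3,1)[:,:,::-1])
delta(.4532,-.2985,.0325,.25-np.pi)
```

```text
t 10.17 pos [ 0.4974 -0.2872  0.0744] rot [-3.1412e+00  1.0000e-03 -2.8917e+00] F [-0.5  0.7  0.5] w 0.0238 q [-0.18  0.34 -0.41 -0.   -0.83 -1.14]
turn first -0.0001 then tool mm [45.6 -0.  41.9]
```

View pics/s5.png

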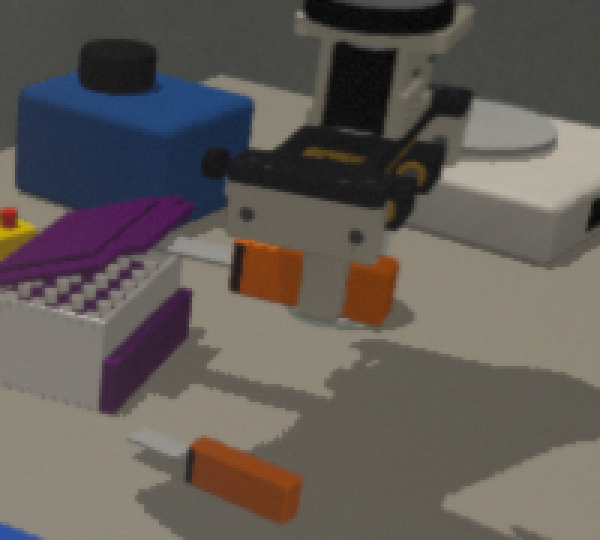

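The lid is opening, with the lip at crop (185,205) and the blade under it. I'll continue along the arc.

{"fn": "servo_tool", "kwargs": {
  "series": [
    [[-3.2,0,-7.2,0],[-3.5,0,-7,0],[-4.3,0,-6.6,0],[-4.7,0,-6.3,0],[-5.4,0,-5.7,0],[-5.7,0,-5.4,0],[-6.3,0,-4.7,0],[-6.6,0,-4.3,0],[-7,0,-3.5,0],[-7.3,0,-3.1,0]]
  ]
}}

```text
t: 11.0
eef_pos: [0.5501, -0.2737, 0.1283]
ee_rot: [-3.141, 0.0, -2.892]
force: [-0.2, 0.3, -0.9]
width: 0.0238
gripper_force: 35.0
```

{"fn": "servo_tool", "kwargs": {
  "series": [
    [[-7.5,0,-2.3,0],[-7.7,0,-1.7,0],[-7.8,0,-1,0],[-7.9,0,-0.3,0],[-7.9,0,0.4,0],[-7.8,0,1,0],[-5,0,0,0],[0,0,0,0],[0,0,0,0],[0,0,0,0]]
  ]
}}

```text
t: 11.83
eef_pos: [0.5992, -0.2611, 0.1316]
ee_rot: [3.141, -0.0, -2.892]
force: [-0.2, -0.1, 0.2]
width: 0.0241
gripper_force: 35.0
```

Run:
```python
from fit import *
a=eyes.grab_frame('side')
cv2.imwrite('pics/s6.png',a[80:290,340:580].repeat(2,0).repeat(2,1)[:,:,::-1])
delta(.4532,-.2985,.0325,.25-np.pi)
```

```text
t 11.88 pos [ 0.5991 -0.2612  0.1318] rot [ 3.1416  0.     -2.8919] F [-0.2  0.  -0.9] w 0.0239 q [-0.11  0.39 -0.16 -0.   -1.02 -1.21]
turn first -0.0003 then tool mm [ 1.506e+02 -1.000e-01  9.930e+01]
```

View pics/s6.png

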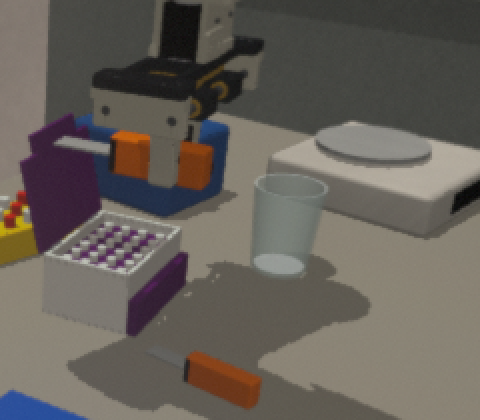

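The lid stands upright (crop (60,185)) with the blade against its inner face. I'll back straight out and compute the return to the mat, using a well-centred pose on it.

{"fn": "servo_tool", "kwargs": {
  "series": [
    [[8,0,0,0],[15,0,0,0],[20,0,0,0],[22,0,0,0],[22,0,0,0],[22,0,0,0],[20,0,0,0],[15,0,0,0],[6,0,0,0],[0,0,0,0]]
  ]
}}

```text
t: 12.72
eef_pos: [0.4527, -0.2986, 0.1323]
ee_rot: [-3.141, 0.001, -2.893]
force: [-0.1, 0.0, -1.3]
width: 0.0237
gripper_force: 35.0
```

Run:
```python
from fit import *
delta(.4527,-.0268,.008,.175-np.pi)
```

```text
t 12.72 pos [ 0.4527 -0.2986  0.1323] rot [-3.1413e+00  6.0000e-04 -2.8929e+00] F [-0.1  0.  -1.3] w 0.0237 q [-0.22  0.22 -0.41 -0.   -0.94 -1.1 ]
turn first 0.0737 then tool mm [-47.3 267.6 124.3]
```

{"fn": "servo_tool", "kwargs": {
  "series": [
    [[0,0,0,0.074],[-3,17,0,0],[-5,30,0,0],[-6,33,0,0],[-6,33,0,0],[-6,33,0,0],[-6,33,0,0],[-6,33,0,0],[-5,33,0,0],[-4,22,0,0]]
  ]
}}

```text
t: 13.55
eef_pos: [0.4543, -0.0242, 0.1322]
ee_rot: [3.141, 0.001, -2.964]
force: [0.3, -0.1, -0.9]
width: 0.0234
gripper_force: 35.0
```

{"fn": "servo_tool", "kwargs": {
  "series": [
    [[0,0,10,0],[0,0,20,0],[0,0,22,0],[0,0,18,0],[0,0,10,0],[0,0,0,0],[0,0,0,0],[0,0,0,0],[0,0,0,0],[0,0,0,0]]
  ]
}}

```text
t: 14.38
eef_pos: [0.4543, -0.0268, 0.0526]
ee_rot: [3.141, 0.002, -2.966]
force: [-0.3, 0.2, -1.0]
width: 0.0236
gripper_force: 35.0
```

Run:
```python
from fit import *
delta(.4527,-.0268,.007,.175-np.pi)
```

```text
t 14.38 pos [ 0.4543 -0.0268  0.0526] rot [ 3.1413e+00  1.8000e-03 -2.9657e+00] F [-0.3  0.2 -1. ] w 0.0236 q [ 0.38  0.2  -0.69  0.   -0.69 -1.77]
turn first 0.0009 then tool mm [ 1.6  0.3 45.6]
```

Lower to the pickup height (TCP 0.007), then release and rise.

{"fn": "servo_tool", "kwargs": {
  "series": [
    [[0,0,10,0],[0,0,14,0],[0,0,10,0],[0,0,6,0],[0,0,3,0],[0,0,2,0],[0,0,0.6,0],[0,0,0,0],[0,0,0,0],[0,0,0,0]]
  ]
}}

```text
t: 15.22
eef_pos: [0.4539, -0.0269, 0.0066]
ee_rot: [3.141, 0.001, -2.966]
force: [-0.1, -0.9, 0.7]
width: 0.024
gripper_force: 35.0
```

{"fn": "servo_tool", "kwargs": {
  "series": [
    [[0,0,0,0],[0,0,0,0],[0,0,0,0],[0,0,0,0],[0,0,0,0],[0,0,0,0],[0,0,0,0],[0,0,0,0],[0,0,0,0],[0,0,0,0]]
  ],
  "claw": -1
}}

```text
t: 16.05
eef_pos: [0.4536, -0.0271, 0.0062]
ee_rot: [3.142, 0.0, -2.966]
force: [0.1, 0.2, -0.7]
width: 0.0843
gripper_force: 0.0
```

{"fn": "servo_tool", "kwargs": {
  "series": [
    [[0,0,0,0],[0,0,0,0],[0,0,-5,0],[0,0,-15,0],[0,0,-25,0],[0,0,-30,0],[0,0,-30,0],[0,0,-30,0],[0,0,-20,0],[0,0,0,0]]
  ]
}}

```text
t: 16.88
eef_pos: [0.456, -0.0266, 0.1661]
ee_rot: [3.141, 0.008, -2.965]
force: [1.9, 1.6, 0.3]
width: 0.0875
gripper_force: 0.0
```

Run:
```python
from fit import *
delta(.4527,-.0268,.007,.175-np.pi)
a=eyes.grab_frame('side'); cv2.imwrite('pics/s7.png',a[:,:,::-1])
```

```text
t 16.88 pos [ 0.456  -0.0266  0.1661] rot [ 3.1412  0.008  -2.965 ] F [1.9 1.6 0.3] w 0.0875 q [ 0.38  0.04 -0.54  0.   -0.98 -1.77]
turn first 0.0016 then tool mm [  3.3   0.3 159.1]
```

View pics/s7.png

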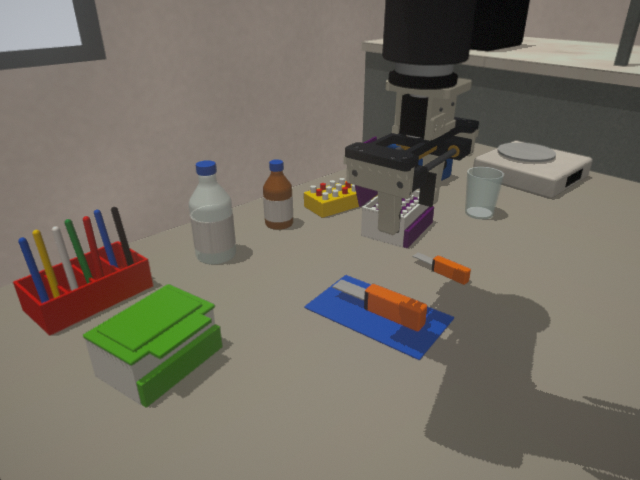

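```bash
python3 -c "
from station import ticket
print(ticket.job_done())"
```

```text
the job is handed in; nothing more can be done
None
```

The job is handed in: the purple lid was levered open with only the opener to about 103° (from the blade's final position), the opener lies back on the blue mat, and the green box is still shut.

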